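# Reset a guarded gas valve to two turns open

## Task

The red wheel valve on the grey base plate is partly open. Take the yellow bar of its clear guard, swing the guard up and over to the left and lay it gently back on its stop, never letting it drop; then turn the wheel by its black crank knob clockwise until it comes to its closed stop, back it off exactly two full turns anticlockwise, and finish still gripping the crank knob there (do not let go at the end). Leave the other things on the worktop alone.

Things in the scene. Friction and masses are not known exactly. Their poses are not given: they have to be found in the camera images.
- valve_unit: fixed grey base plate, 200 x 215 x 30 mm, with a brass valve in its middle; origin at the centre of its underside on the worktop, z up, y towards the guard's hinge (left), -x the side near the robot. Its place and yaw vary.
- wheel_axis (a point): point on the wheel's upright axis (the middle of the base plate) at the height of the crank knob's centre, 108 mm above the worktop; it does not move. The red wheel, 103 mm across, lies level with its rim's top 78 mm above the worktop.
- valve_wheel (a joint): turn of the wheel in rad: 0 is closed, at a hard stop; it grows anticlockwise seen from above, up to 18.8 (three turns). It starts between a quarter and four fifths of a turn open. At 0, and at every whole turn, the crank knob stands on the base plate's -x side of the axis. The wheel turns easily (friction 0.06 N m, about 1.5 N at the knob) and stays where it is left.
- crank_knob: black crank knob on the wheel, an upright six-sided grip, 24 mm across its flats and 50 mm tall, 40 mm from the wheel's axis; origin at its centre, 108 mm above the worktop. It spins freely on its own upright pin: its flats turn to suit the fingers that close on it, and a hand gripping it from above may keep its orientation while going round.
- guard (a joint): opening of the clear guard over the wheel in rad: 0 is shut, 1.75 is fully back on its stop. The hinge is light (0.10 N m friction): let go past about 1.3 rad the guard falls over to the stop, below about 0.7 rad it falls shut, in between it may stay. Guard about 0.30 kg, 176 x 180 mm, top 152 mm above the worktop when shut; it starts shut.
- guard_handle (a point): centre of the guard's yellow bar: a round bar 12 mm thick, running along the base plate's x, 110 mm long between its two posts, 50 mm out from the guard's right-hand wall, 140 mm above the worktop when shut (12 mm below the guard's top). The bar is 251 mm from the hinge line; when the guard is fully back it is 249 mm above the worktop.
- guard_hinge (a point): middle of the guard's hinge line, which runs along the base plate's x, 95 mm to the left (+y of the base plate) of the wheel's axis and 40 mm above the worktop; as the guard opens the bar goes up and over towards +y of the base plate.
- flask: conical glass flask, 82 mm wide, 117 mm tall; bystander, to be left alone; origin at the centre of its underside
- timer: white timer with three buttons, 66 x 70 x 18 mm; bystander, to be left alone; origin at the centre of its underside
- tube_box: pink box with a pale lid, 66 x 66 x 42 mm; bystander, to be left alone; origin at the centre of its underside
- petri_1: petri dish, 68 mm wide, 15 mm tall; bystander, to be left alone; origin at the centre of its underside
- beaker: glass beaker, 74 mm wide, 95 mm tall; bystander, to be left alone; origin at the centre of its underside
- tape_roll: green tape roll lying flat, 85 mm wide, 13 mm tall; bystander, to be left alone; origin at the centre of its underside

How it is judged:
On the way, in this order (a step that is already met when the one before it is completed fails the run):
1. the guard lies back on its stop (open past 1.65 rad) and is at rest (value of joint guard above 1.65 rad and velocity of joint guard between -0.1 and 0.1 rad/s), for 0.2 s.
2. the wheel is turned clockwise to its closed stop (within 0.12 rad) (value of joint guard above 1.65 rad and value of joint valve_wheel below 0.12 rad), for 0.1 s.
At the end, for the whole second after the job is handed in: The guard is back on its stop (past 1.65 rad), the wheel stands still two turns open from closed (12.57 rad, within 0.26 rad or 15 degrees), and the fingers still grip the crank knob with more than 2 N, the grasp point within 15 mm of it seen from above (value of joint guard above 1.65 rad and value of joint valve_wheel between 12.306 and 12.826 rad and velocity of joint valve_wheel between -0.1 and 0.1 rad/s and contact force between the fingers and crank_knob above 2 N and horizontal distance between the grasp point and crank_knob below 0.015 m); the arm keeps its last pose, push and grip.
It fails at once if the guard is dropped or thrown (faster than 2 rad/s) (velocity of joint guard above 2 rad/s or velocity of joint guard below -2 rad/s).
It fails at once if a bystander is moved by more than 20 mm (distance of any of flask, timer, tube_box, petri_1, beaker, tape_roll from where it was at the start of the episode above 0.02 m).
It also fails if it takes over 72 s, if anything falls off the work surface, if the arm or the gripper's body presses on something with over 40 N, if the wrist force passes 120 N, or if a joint passes its speed limit or range.

## Robot

A 6-joint arm with a two-finger parallel gripper is mounted at the origin on a cart in front of the work surface, level with it; the furniture and walls round the work are solid. World frame = base frame: x ahead of the robot, y to its left, z up, the work surface at z = 0. Lengths are in m, angles in rad, forces in N, time in s.
With the tool pointing down it reaches from about 0.35 to 0.775 m from the base axis. Payload 7.3 kg.
Tool frame: the origin (TCP) lies at the very end of the fingers, on their centre line; the grasp point (between the pads) lies 19 mm behind it; x points along the fingers, y is the direction in which the jaws open and shut, and the axes are right-handed (so a half turn about x gives the same grasp; the last joint's range is limited). The gripper opens to 92 mm and grips with 3 to 60 N. Pads are 19 mm wide; open, the fingers measure 130 mm over their backs; the gripper's body (75 mm by 190 mm) begins 47 mm behind the grasp point.
Start: joints at [1.08, 0.342, 1.524, -0, 1.275, -0.146], TCP at [0.177, 0.494, 0.227] pointing down, gripper open.
Joint ranges: [-2.53, 2.53], [-0.77, 2.02], [0.04, 2.7], [-1, 4.14], [0.28, 2.66], [-3.11, 3.11]. Speed limits (rad/s): [2.57, 2.57, 3.14, 3.14, 3.14, 3.14].

## Interface

Orientations are given as [roll, pitch, yaw] about the fixed x, y, z axes, in that order (R = Rz(yaw) Ry(pitch) Rx(roll)).
In Python, from cell import robot gives the robot as it stands.
- The arm moves only by the tool play_rows, never from a script. Its argument "moves" is a list that holds one entry, the list of rows, each a list of 5 numbers: the shift along the tool's x, y, z in m, then the turn about the tool's x in degrees, then the opening, from -1 (shut) to 1 (fully open), so that 0 is half open. A call has exactly 10 rows; each row shifts and turns the pose as measured when the row begins, along the tool's axes as they then stand; what a row does not reach is not made up. A row lasts 1/10 s, in which the tool goes at most 50 mm and 8.59 degrees, less where a joint would pass 70% of its speed; a pose out of reach is approached as far as the arm can. A call with a gripper value outside its range is refused whole. The fingers move at their own pace and stop on an object; "grip_force" is the grip in N (left out, the last holds). Time passes only in rows, so rows that do not move let the fingers close, or fill a call up. It gives the time, the measured TCP pose, the force and the opening at its end, in the units of the state.
- robot.observe(): the state, without advancing time (a new reading comes with each control period).
- robot.read_camera(name): name is "scene" or "top"; returns the picture (384x512x3 uint8, red, green, blue); there is no depth.
- robot.get_calibration(name): a dict with "mtx" (3x3 intrinsics, pixels), "view" (4x4, takes a point from world to camera coordinates). Camera axes: x right, y up, looking along -z (the intrinsics and any distortion apply to the point x, -y, -z); pixel columns grow to the right and rows downward; lengths in m; the calibration is good to about 2 mm. A picture is of the moment at which its call begins. get_calibration takes no time and is no camera call.
- robot.hand_in(): hands the job in, once; it reports no verdict.
Trained networks look in the newest picture that a camera, given by its name, has taken for a name from the list of things; names that differ only in an ending like _2 or _b are one class to them, and where a whole thing is asked for, a point or a joint stands for the part that bears it (a point fixed in the world has none). Each returns a list of dicts, best first, with "score" (0 to 1); they miss things now and then, are a little off and sometimes report something else, mostly with a low value. They report only what shows in the picture. A call takes as long as a camera call.
- robot.spot_in(camera, label): "point" ([column, row] in pixels, amid what is visible of it).
The state is a dict: "time": time; "qpos": joint angles; "qvel": joint speeds; "joint_efforts": joint torques, N m; "tool_pos": TCP position; "tool_rot": TCP orientation; "contact_force": force on the tool from outside, world axes, zero at the start; "torque": the same for the moment, N m; "opening": finger opening in m.
Only numpy, scipy, OpenCV 4.12 (cv2) and the standard library are available. Lean on these libraries where they do the work, as an engineer would, in place of code of your own. Each camera call takes 0.05 s, during which the arm holds its last target.

## Working session

There is one attempt and no reset: what is moved stays moved. The work goes in short steps, Python scripts to look and compute and a tool call to move; the robot and the scene stay as the last step left them, time stands still between calls to the robot, and variables do not carry over. Pictures are saved under pics/ and viewed, and the job is handed in when it is done.

Besides the shell and the picture viewer there is one more tool, called as name([rows], argument=value, ...), one row to a line, values as JSON. play_rows: Moves the arm, as the interface text tells. Its arguments: {"type":"object","properties":{"moves":{"type":"array"},"grip_force":{"type":"number"}},"required":["moves"]}

```bash
ls; mkdir -p pics; python3 - <<'E'
from cell import robot
import cv2, numpy as np
s=robot.observe()
for k,v in s.items(): print(k,np.round(v,3))
for c in ["scene","top"]:
    im=robot.read_camera(c); cv2.imwrite(f"pics/{c}0.png",im[:,:,::-1])
    k=robot.get_calibration(c); print(c,np.round(k["mtx"],1).tolist(),np.round(k["view"],4).tolist(),k.keys())
    for l in ["crank_knob","guard_handle","valve_unit"]:
        print(l,[(np.round(d["point"],1).tolist(),round(d["score"],2)) for d in robot.spot_in(c,l)][:3])
E
```

```text
pics
time 0.0
qpos [ 1.08   0.343  1.525 -0.     1.275 -0.146]
qvel [-0.002 -0.003  0.002 -0.001  0.001 -0.001]
joint_efforts [ -0.    -43.124 -24.422   0.072   0.056  -0.   ]
tool_pos [0.177 0.494 0.226]
tool_rot [-1.698  1.569 -2.042]
contact_force [ 0.144 -0.319 -0.015]
torque [ 0.047 -0.02  -0.006]
opening 0.092
scene [[381.7, 0.0, 248.5], [0.0, 381.7, 187.3], [0.0, 0.0, 1.0]] [[-0.569, -0.8222, -0.0172, 0.2726], [0.5924, -0.4243, 0.6849, -0.3796], [-0.5704, 0.3796, 0.7284, -1.1996], [0.0, 0.0, 0.0, 1.0]] dict_keys(['mtx', 'view'])
crank_knob []
guard_handle [([252.0, 157.0], 0.84)]
valve_unit [([249.7, 155.7], 0.71), ([247.6, 154.5], 0.61)]
top [[369.6, 0.0, 252.8], [0.0, 369.6, 191.0], [0.0, 0.0, 1.0]] [[0.0305, -0.9993, 0.022, -0.0528], [0.9878, 0.0335, 0.1518, -0.4854], [-0.1525, 0.0171, 0.9882, -1.3858], [0.0, 0.0, 0.0, 1.0]] dict_keys(['mtx', 'view'])
crank_knob []
guard_handle [([277.1, 174.7], 0.8)]
valve_unit [([275.8, 173.0], 0.83), ([373.6, 209.7], 0.7)]
```

View pics/scene0.png

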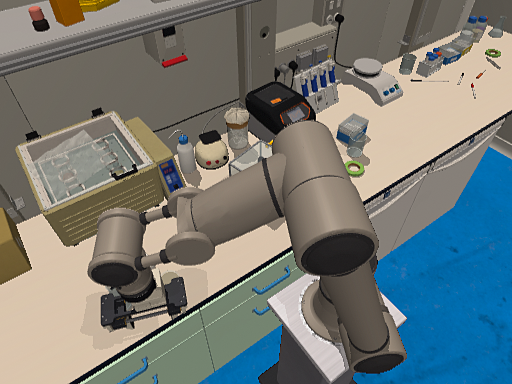

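View pics/top0.png

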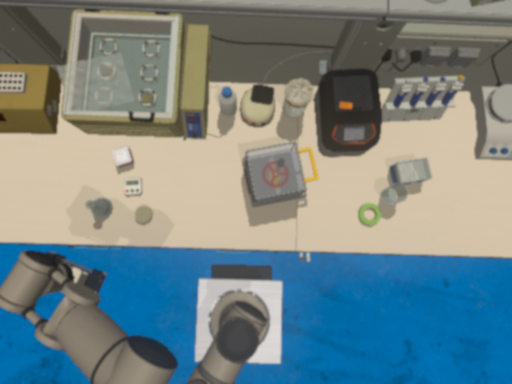

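The top picture shows the valve at about (275,174), with the yellow bar on its right at about (311,165). In the scene picture the arm hides most of it. I'll zoom in on the top view.

```bash
python3 - <<'E'
import cv2
im=cv2.imread("pics/top0.png")[125:225,225:345]
cv2.imwrite("pics/top0z.png",cv2.resize(im,None,fx=6,fy=6,interpolation=cv2.INTER_CUBIC)[:600,:800])
im=cv2.imread("pics/scene0.png")[110:200,210:300]
cv2.imwrite("pics/scene0z.png",cv2.resize(im,None,fx=6,fy=6,interpolation=cv2.INTER_CUBIC))
E
```

```text
(no output)
```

View pics/top0z.png

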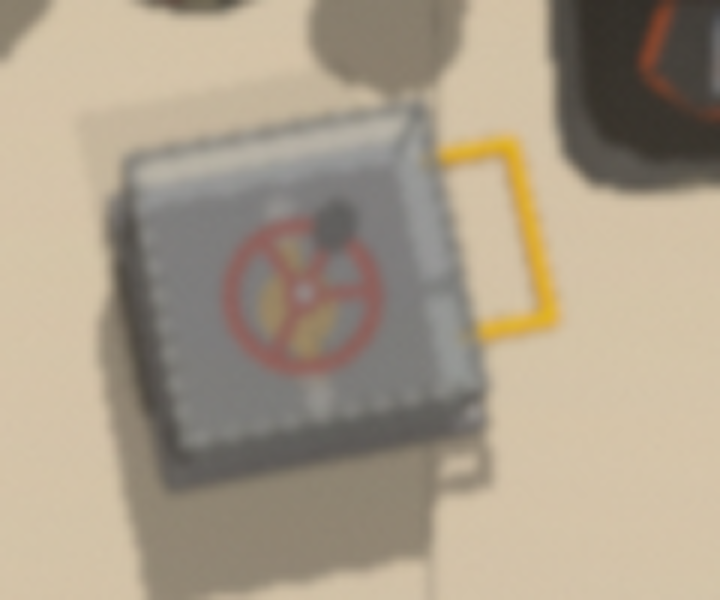

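View pics/scene0z.png

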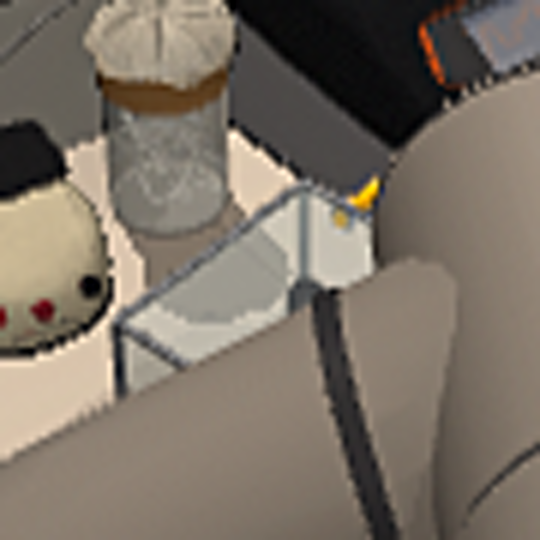

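```bash
cat > h.py <<'E'
from cell import robot
import cv2, numpy as np
from scipy.spatial.transform import Rotation as R
def ray(cam,px,z):
    k=robot.get_calibration(cam); M=np.array(k["mtx"]); V=np.array(k["view"])
    d=np.linalg.inv(M)@[px[0],px[1],1]; d=np.array([d[0],-d[1],-d[2]])
    Rw=V[:3,:3].T; c=-Rw@V[:3,3]; w=Rw@d
    return c+w*(z-c[2])/w[2]
def proj(cam,p):
    k=robot.get_calibration(cam); M=np.array(k["mtx"]); V=np.array(k["view"])
    q=V[:3,:3]@p+V[:3,3]; q=M@[q[0],-q[1],-q[2]]; return q[:2]/q[2]
def rot(s): return R.from_euler("xyz",s["tool_rot"]).as_matrix()
E
python3 - <<'E'
from h import *
im=cv2.imread("pics/top0.png"); hsv=cv2.cvtColor(im,cv2.COLOR_BGR2HSV)
m=cv2.inRange(hsv,(18,120,120),(32,255,255)); m[:,:295]=0;m[:,325:]=0;m[:140]=0;m[190:]=0
ys,xs=np.nonzero(m); P=np.array([ray("top",(x,y),.14) for x,y in zip(xs,ys)])[:,:2]
for x,y in [(513,147),(548,318)]:
    print(ray("top",((x+.5)/6-.5+225,(y+.5)/6-.5+125),.14))
print(cv2.minAreaRect(P.astype(np.float32)*1000))
z2=lambda x,y:((x+.5)/6-.5+225,(y+.5)/6-.5+125)
print("hub",ray("top",z2(305,293),.085),"rim",ray("top",z2(304,296),.075),"knobtop",ray("top",z2(336,223),.130))
E
```

```text
[ 0.63262145 -0.23963865  0.14      ]
[ 0.52755853 -0.26146241  0.14      ]
((576.6535034179688, -232.28005981445312), (120.69502258300781, 49.302642822265625), 13.5586576461792)
hub [ 0.54904902 -0.11929473  0.085     ] rim [ 0.54915453 -0.11948816  0.075     ] knobtop [ 0.5838485  -0.13372227  0.13      ]
```

```bash
python3 - <<'E'
from h import *
s=robot.observe(); T=rot(s); print(np.round(T,3), "yaw of tool y",np.degrees(np.arctan2(T[1,1],T[0,1])))
for n,px in {"black near left":(320,148),"black near":(350,153),"jar":(297,115),"jar base":(290,112)}.items():
    print(n,[np.round(ray("top",px,z)[:2],3).tolist() for z in (0,.1,.2)])
d=np.array([.58,-.25,.30])-s["tool_pos"]; print("tool-frame delta",T.T@d)
E
```

```text
[[-0.     0.338  0.941]
 [-0.     0.941 -0.338]
 [-1.    -0.    -0.   ]] yaw of tool y 70.24406233346517
black near left [[0.678, -0.304], [0.649, -0.284], [0.621, -0.264]]
black near [[0.661, -0.426], [0.634, -0.397], [0.607, -0.369]]
jar [[0.813, -0.209], [0.776, -0.196], [0.738, -0.182]]
jar base [[0.825, -0.18], [0.787, -0.169], [0.748, -0.157]]
tool-frame delta [-0.07329835 -0.56420431  0.63041193]
```

play_rows([
  [[-0.02,0,0,-8,0],[-0.02,0,0,-8,0],[-0.02,0,0,-8,0],[-0.02,0,0,-8,0],[0,-0.04,0.015,0,0],[0,-0.04,0.015,0,0],[0,-0.04,0.015,0,0],[0,-0.04,0.015,0,0],[0,-0.04,0.015,0,0],[0,0,0,0,0]],
])

```text
time: 1.4
tool_pos: [0.3006, 0.3118, 0.3093]
tool_rot: [-0.829, 1.569, -0.587]
contact_force: [-0.7, -0.2, 0.6]
opening: 0.046
```

```bash
cat >> h.py <<'E'
def go(target,yaw_t=None):
    s=robot.observe(); T=rot(s); yaw=np.degrees(np.arctan2(T[1,1],T[0,1]))
    print("yaw",round(yaw,2),"pos",np.round(s["tool_pos"],4),"F",np.round(s["contact_force"],1),"open",round(float(s["opening"]),4),"t",round(float(s["time"]),2))
    print("tool delta mm",np.round(T.T@(np.array(target)-s["tool_pos"])*1000,1), "turn", None if yaw_t is None else round(yaw-yaw_t,1), "tilt",np.round(T[:,0],4))
E
python3 -c "
from h import *
go([.575,-.255,.28],102.7)"
```

```text
yaw 103.88 pos [0.3006 0.3118 0.3093] F [-0.7 -0.2  0.6] open 0.046 t 1.4
tool delta mm [  30.4 -616.1  130.5] turn 1.2 tilt [ 0.0016 -0.001  -1.    ]
```

play_rows([
  [[0,-0.048,0.01,0,0],[0,-0.048,0.01,0,0],[0,-0.048,0.01,0,0],[0,-0.048,0.01,0,0],[0,-0.048,0.01,0,0],[0,-0.048,0.01,0,0],[0,-0.048,0.01,0,0],[0,-0.048,0.01,0,0],[0,-0.048,0.01,0,0],[0,0,0,0,0]],
])

```text
time: 2.4
tool_pos: [0.4974, -0.0908, 0.3095]
tool_rot: [0.343, 1.563, 0.593]
contact_force: [-0.3, 0.6, -0.5]
opening: 0.0457
```

```bash
python3 - <<'E'
from h import *
go([.575,-.255,.28],102.7)
for c in ["scene","top"]:
    im=robot.read_camera(c)[:,:,::-1].copy(); cv2.imwrite(f"pics/{c}1.png",im)
im=cv2.imread("pics/scene1.png")[90:240,180:380]
cv2.imwrite("pics/scene1z.png",cv2.resize(im,None,fx=4,fy=4,interpolation=cv2.INTER_CUBIC))
E
```

```text
yaw 104.34 pos [ 0.4974 -0.0908  0.3095] F [-0.3  0.6 -0.5] open 0.0457 t 2.4
tool delta mm [  29.3 -178.4   34.3] turn 1.6 tilt [ 0.0064  0.0043 -1.    ]
```

View pics/scene1z.png

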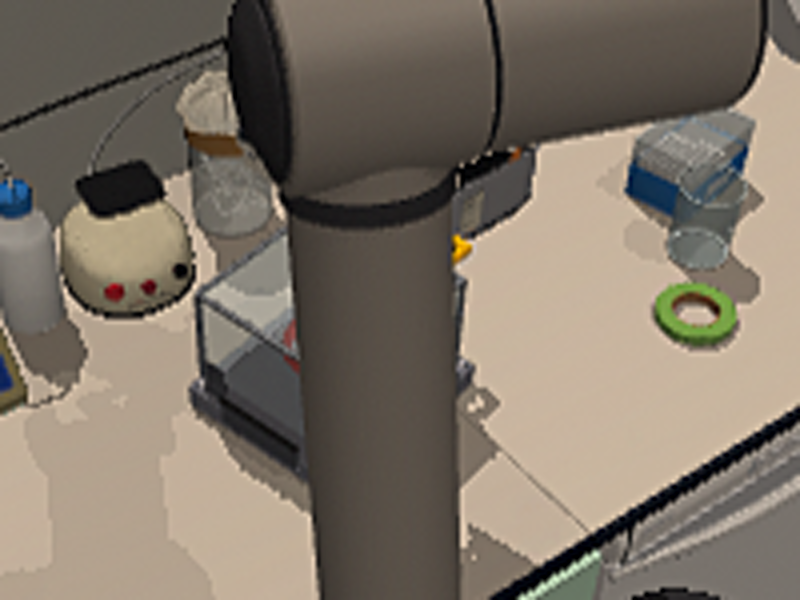

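View pics/top1.png

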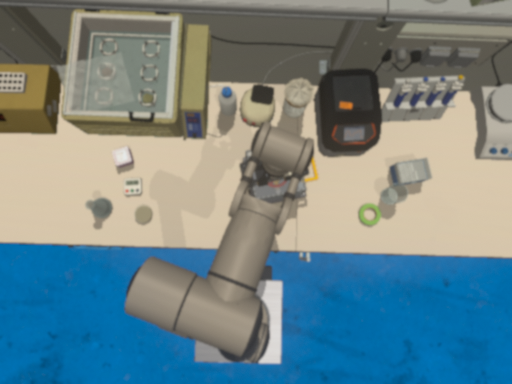

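```bash
python3 -c "
from h import *
go([.566,-.2537,.22],102.7)"
```

```text
yaw 104.51 pos [ 0.4957 -0.0868  0.3099] F [-0.4 -0.1  0. ] open 0.0462 t 2.5
tool delta mm [  89.2 -179.6   25.6] turn 1.8 tilt [ 0.0056  0.0064 -1.    ]
```

play_rows([
  [[0,-0.03,0.004,1.5,-0.13],[0,-0.03,0.004,0,-0.13],[0,-0.03,0.004,0,-0.13],[0,-0.03,0.004,0,-0.13],[0,-0.03,0.004,0,-0.13],[0.01,-0.025,0.004,0,-0.13],[0.025,0,0,0,-0.13],[0.025,0,0,0,-0.13],[0.025,0,0,0,-0.13],[0,0,0,0,-0.13]],
])

```text
time: 3.5
tool_pos: [0.5648, -0.2343, 0.2258]
tool_rot: [0.559, 1.556, 0.807]
contact_force: [0.5, 0.3, 0.1]
opening: 0.0399
```

```bash
python3 - <<'E'
from h import *
go([.566,-.2537,.18],102.7)
for c in ["scene","top"]:
    im=robot.read_camera(c)[:,:,::-1].copy(); cv2.imwrite(f"pics/{c}2.png",im)
a=cv2.resize(cv2.imread("pics/scene2.png")[110:230,210:330],None,fx=4,fy=4,interpolation=cv2.INTER_CUBIC)
b=cv2.resize(cv2.imread("pics/top2.png")[120:220,240:320],None,fx=4,fy=4.8,interpolation=cv2.INTER_CUBIC)
cv2.imwrite("pics/z2.png",np.hstack([a,b]))
go([.566,-.2537,.121],102.7)
E
```

```text
yaw 104.25 pos [ 0.5648 -0.2343  0.2258] F [0.5 0.3 0.1] open 0.0399 t 3.5
tool delta mm [ 45.6 -19.4  -4.2] turn 1.5 tilt [ 0.0104  0.0108 -0.9999]
yaw 104.25 pos [ 0.5664 -0.2356  0.2299] F [0.6 0.5 0.3] open 0.0402 t 3.6
tool delta mm [108.7 -17.7  -6.7] turn 1.6 tilt [ 0.0164  0.0071 -0.9998]
```

View pics/z2.png

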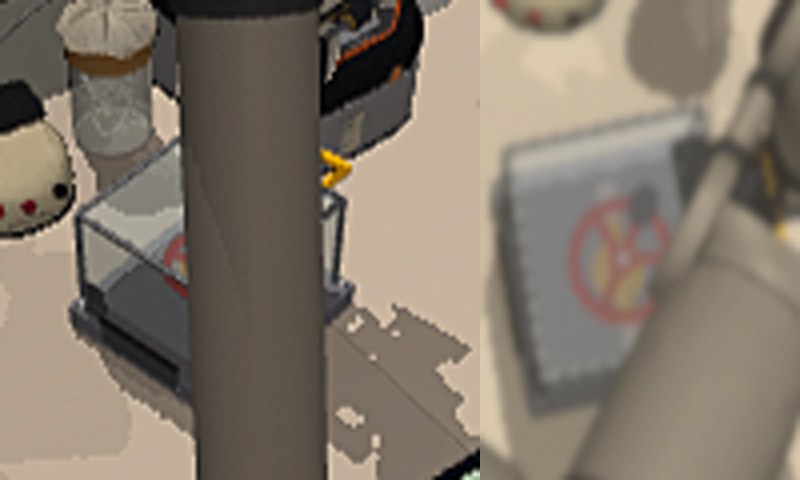

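play_rows([
  [[0,-0.008,-0.003,1.5,-0.13],[0,-0.006,-0.003,0,-0.13],[0,-0.004,-0.001,0,-0.13],[0,0,0,0,-0.13],[0.01,0,0,0,-0.13],[0.015,0,0,0,-0.13],[0.015,0,0,0,-0.13],[0.01,0,0,0,-0.13],[0,0,0,0,-0.13],[0,0,0,0,-0.13]],
])

```text
time: 4.6
tool_pos: [0.5666, -0.2566, 0.1826]
tool_rot: [-0.13, 1.546, 0.09]
contact_force: [-0.1, 0.6, 0.4]
opening: 0.0402
```

```bash
python3 - <<'E'
from h import *
go([.566,-.2537,.121],102.7)
E
```

```text
yaw 102.63 pos [ 0.5666 -0.2566  0.1826] F [-0.1  0.6  0.4] open 0.0402 t 4.6
tool delta mm [61.6  3.2 -1.5] turn -0.1 tilt [ 0.0249  0.0023 -0.9997]
```

play_rows([
  [[0.01,0.002,-0.001,0,-0.13],[0.01,0.001,-0.001,0,-0.13],[0.01,0,0,0,-0.13],[0.01,0,0,0,-0.13],[0.01,0,0,0,-0.13],[0.008,0,0,0,-0.13],[0.002,0,0,0,-0.13],[0,0,0,0,-0.13],[0,0,0,0,-0.13],[0,0,0,0,-0.13]],
])

```text
time: 5.6
tool_pos: [0.566, -0.254, 0.1182]
tool_rot: [-0.17, 1.544, 0.051]
contact_force: [-0.1, 0.2, 0.2]
opening: 0.0396
```

```bash
python3 - <<'E'
from h import *
go([.566,-.2537,.121],102.7)
for c in ["scene","top"]:
    im=robot.read_camera(c)[:,:,::-1].copy(); cv2.imwrite(f"pics/{c}3.png",im)
a=cv2.resize(cv2.imread("pics/scene3.png")[110:230,210:330],None,fx=4,fy=4,interpolation=cv2.INTER_CUBIC)
b=cv2.resize(cv2.imread("pics/top3.png")[120:220,240:320],None,fx=4,fy=4.8,interpolation=cv2.INTER_CUBIC)
cv2.imwrite("pics/z3.png",np.hstack([a,b]))
E
```

```text
yaw 102.63 pos [ 0.566  -0.254   0.1182] F [-0.1  0.2  0.2] open 0.0396 t 5.6
tool delta mm [-2.8  0.3  0.1] turn -0.1 tilt [ 0.0264  0.0013 -0.9996]
```

View pics/z3.png

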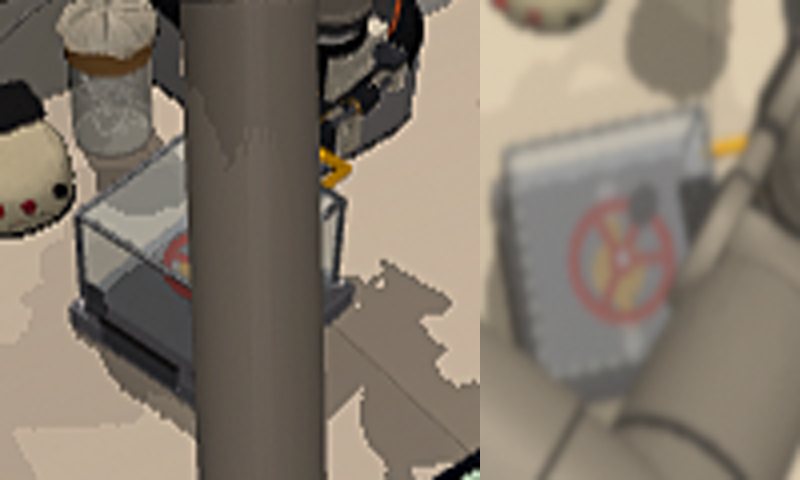

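The scene picture shows the fingers at the bar, about (350,110) in the zoomed picture, and no contact force has built up. I'll close now.

play_rows([
  [[0,0,0,0,-0.6],[0,0,0,0,-1],[0,0,0,0,-1],[0,0,0,0,-1],[0,0,0,0,-1],[0,0,0,0,-1],[0,0,0,0,-1],[0,0,0,0,-1],[0,0,0,0,-1],[0,0,0,0,-1]],
], grip_force=25)

```text
time: 6.7
tool_pos: [0.5663, -0.254, 0.1193]
tool_rot: [-0.197, 1.543, 0.024]
contact_force: [-0.8, 1.0, 0.6]
opening: 0.0113
```

```bash
cat >> h.py <<'E'
AX=np.array([.549,-.1193]); YAW=12.7
def bar(th,shift=-.015):
    a=np.arctan2(100,230.2)+th; y=np.radians(YAW)
    X=np.array([np.cos(y),np.sin(y)]);Y=np.array([-np.sin(y),np.cos(y)])
    p=AX+shift*X+Y*(.095-.251*np.cos(a)); return np.array([*p,.04+.251*np.sin(a)])
def grasp():
    s=robot.observe(); return s["tool_pos"]-rot(s)[:,0]*.019
E
python3 - <<'E'
from h import *
go([.566,-.2537,.121],102.7); print(grasp(),bar(0))
s=robot.observe(); T=rot(s)
for th in np.arange(0,1.76,.0583*2): print(round(th,3),np.round(T.T@(bar(th)-bar(0))*1000,0))
E
```

```text
yaw 102.65 pos [ 0.5663 -0.254   0.1193] F [-0.8  1.   0.6] open 0.0113 t 6.7
tool delta mm [-1.8  0.3 -0.2] turn -0.0 tilt [ 2.770e-02  7.000e-04 -9.996e-01]
[ 0.56577752 -0.25397692  0.1382449 ] [ 0.56409379 -0.25450593  0.14000711]
0.0 [0. 0. 0.]
0.117 [-26.  13.   1.]
0.233 [-51.  29.   1.]
0.35 [-73.  48.   2.]
0.466 [-93.  69.   2.]
0.583 [-111.   92.    3.]
0.7 [-125.  118.    3.]
0.816 [-137.  145.    4.]
0.933 [-145.  173.    4.]
1.049 [-150.  201.    4.]
1.166 [-152.  231.    4.]
1.283 [-150.  260.    4.]
1.399 [-145.  289.    4.]
1.516 [-137.  317.    3.]
1.632 [-125.  344.    3.]
1.749 [-111.  369.    3.]
```

play_rows([
  [[-0.013,0.006,0,0,-1],[-0.013,0.007,0,0,-1],[-0.013,0.008,0,0,-1],[-0.012,0.008,0,0,-1],[-0.012,0.009,0,0,-1],[-0.011,0.01,0,0,-1],[-0.01,0.01,0,0,-1],[-0.01,0.011,0,0,-1],[-0.009,0.011,0,0,-1],[-0.008,0.012,0,0,-1]],
])

```text
time: 7.7
tool_pos: [0.5435, -0.156, 0.2375]
tool_rot: [-0.161, 1.537, 0.06]
contact_force: [5.8, 0.7, -2.9]
opening: 0.011
```

```bash
cat >> h.py <<'E'
def guard():
    g=grasp(); y=np.radians(YAW); X=np.array([np.cos(y),np.sin(y)]);Y=np.array([-np.sin(y),np.cos(y)])
    d=g[:2]-AX; u=.095-d@Y; v=g[2]-.04
    print("guard th",round(np.arctan2(v,u)-np.arctan2(100,230.2),3),"r",round(np.hypot(u,v),4),"along x",round(d@X,4))
def plan(th0,th1,n):
    s=robot.observe(); T=rot(s)
    ths=np.linspace(th0,th1,n+1); B=[T.T@bar(t)*1000 for t in ths]
    print(np.round(np.diff(B,axis=0),1).tolist())
E
python3 - <<'E'
from h import *
go(bar(.58)); guard()
E
```

```text
yaw 102.68 pos [ 0.5435 -0.156   0.2375] F [ 5.8  0.7 -2.9] open 0.011 t 7.7
tool delta mm [-12.4  -8.2  -1.1] turn None tilt [ 0.034   0.0021 -0.9994]
guard th 0.622 r 0.2522 along x -0.0141
```

play_rows([
  [[-0.008,0.012,0,0,-1],[-0.007,0.013,0,0,-1],[-0.006,0.013,0,0,-1],[-0.005,0.013,0,0,-1],[-0.004,0.014,0,0,-1],[-0.003,0.014,0,0,-1],[-0.003,0.014,0,0,-1],[-0.002,0.014,0,0,-1],[-0.001,0.014,0,0,-1],[0,0.01,0,0,-1]],
])

```text
time: 8.7
tool_pos: [0.5107, -0.0153, 0.2766]
tool_rot: [-0.018, 1.536, 0.206]
contact_force: [6.6, 0.0, -7.6]
opening: 0.0112
```

```bash
python3 - <<'E'
from h import *
go(bar(1.2)); guard()
for c in ["scene"]:
    im=robot.read_camera(c)[:,:,::-1].copy(); cv2.imwrite(f"pics/{c}4.png",im)
a=cv2.resize(cv2.imread("pics/scene4.png")[60:240,130:370],None,fx=3.3,fy=3.3,interpolation=cv2.INTER_CUBIC)
cv2.imwrite("pics/z4.png",a)
go(bar(1.2)); guard()
plan(1.2,1.75,10)
E
```

```text
yaw 102.79 pos [ 0.5107 -0.0153  0.2766] F [ 6.6  0.  -7.6] open 0.0112 t 8.7
tool delta mm [-14.2  -5.    0. ] turn None tilt [ 0.0344  0.0072 -0.9994]
guard th 1.219 r 0.256 along x -0.0152
yaw 102.83 pos [ 0.5104 -0.014   0.2766] F [ 5.6  2.4 -7.6] open 0.0113 t 8.75
tool delta mm [-14.2  -6.4   0. ] turn None tilt [ 0.0343  0.0083 -0.9994]
guard th 1.224 r 0.2561 along x -0.0152
[[0.9, 13.8, -0.0], [1.7, 13.7, -0.0], [2.4, 13.6, -0.1], [3.2, 13.4, -0.1], [3.9, 13.2, -0.1], [4.6, 13.0, -0.1], [5.3, 12.7, -0.2], [6.0, 12.4, -0.2], [6.7, 12.1, -0.2], [7.4, 11.7, -0.2]]
```

View pics/z4.png

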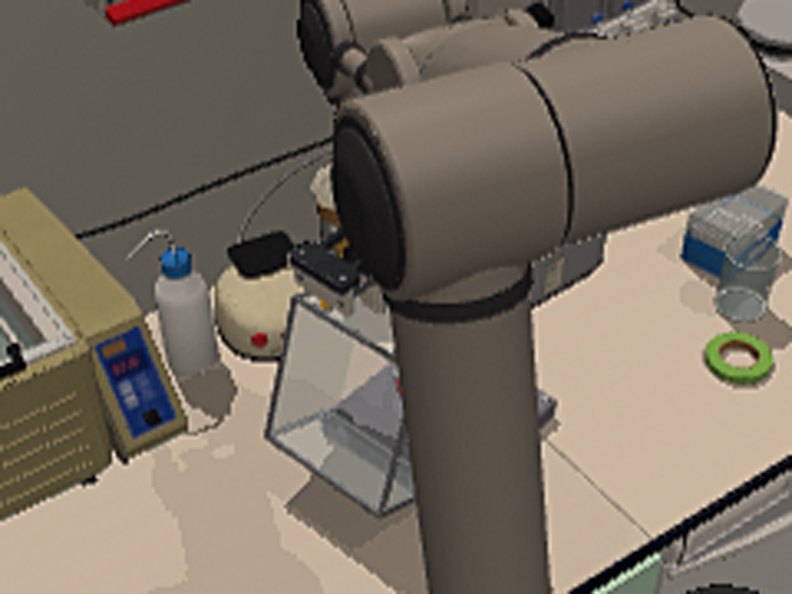

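The guard is held about 70° open, with the bar between the fingers at roughly (325,290) in the zoomed picture. I'll go on gently towards the stop.

play_rows([
  [[0.002,0.01,0,0,-1],[0.003,0.012,0,0,-1],[0.004,0.012,0,0,-1],[0.004,0.012,0,0,-1],[0.004,0.012,0,0,-1],[0.005,0.012,0,0,-1],[0.005,0.012,0,0,-1],[0.005,0.01,0,0,-1],[0.005,0.01,0,0,-1],[0.004,0.006,0,0,-1]],
])

```text
time: 9.75
tool_pos: [0.484, 0.1, 0.2369]
tool_rot: [-0.103, 1.533, 0.121]
contact_force: [0.2, 1.6, 3.9]
opening: 0.0112
```

```bash
python3 - <<'E'
from h import *
go(bar(1.75)-[0,0,.019]); guard()
E
```

```text
yaw 102.83 pos [0.484  0.1    0.2369] F [0.2 1.6 3.9] open 0.0112 t 9.75
tool delta mm [ 7.2  6.2 -0.1] turn None tilt [ 0.038   0.0046 -0.9993]
guard th 1.714 r 0.2538 along x -0.0159
```

play_rows([
  [[0.003,0.004,0,0,-1],[0.003,0.004,0,0,-1],[0.002,0.002,0,0,-1],[0.002,0.002,0,0,-1],[0.002,0.002,0,0,-1],[0,0,0,0,-1],[0,0,0,0,-1],[0,0,0,0,-1],[0,0,0,0,-1],[0,0,0,0,-1]],
])

```text
time: 10.75
tool_pos: [0.4828, 0.1057, 0.2328]
tool_rot: [-0.512, 1.521, -0.289]
contact_force: [-0.7, -0.8, 3.5]
opening: 0.011
```

```bash
python3 - <<'E'
from h import *
go(bar(1.75)-[0,0,.019]); guard()
E
```

```text
yaw 102.74 pos [0.4828 0.1057 0.2328] F [-0.7 -0.8  3.5] open 0.011 t 10.75
tool delta mm [ 3.1  0.5 -0. ] turn None tilt [ 0.0479 -0.0143 -0.9988]
guard th 1.743 r 0.2536 along x -0.0159
```

play_rows([
  [[0.001,0.001,0,0,-1],[0,0,0,0,-0.7],[0,0,0,0,-0.4],[0,0,0,0,-0.1],[0,0,0,0,-0.1],[0,0,0,0,-0.1],[-0.01,0,0,0,-0.1],[-0.015,0,0,0,-0.1],[-0.02,0,0,0,-0.1],[-0.015,0,0,0,-0.1]],
])

```text
time: 11.75
tool_pos: [0.4778, 0.1062, 0.2923]
tool_rot: [-0.654, 1.528, -0.431]
contact_force: [-0.6, -0.1, -0.8]
opening: 0.0412
```

```bash
python3 - <<'E'
from h import *
go([AX[0],AX[1],.3],12.7)
for c in ["scene","top"]:
    im=robot.read_camera(c)[:,:,::-1].copy(); cv2.imwrite(f"pics/{c}5.png",im)
a=cv2.resize(cv2.imread("pics/scene5.png")[70:220,160:320],None,fx=4,fy=4,interpolation=cv2.INTER_CUBIC)
cv2.imwrite("pics/z5.png",a)
E
```

```text
yaw 102.73 pos [0.4778 0.1062 0.2923] F [-0.6 -0.1 -0.8] open 0.0412 t 11.75
tool delta mm [  -0.9 -235.7   19.8] turn 90.0 tilt [ 0.0391 -0.018  -0.9991]
```

View pics/z5.png

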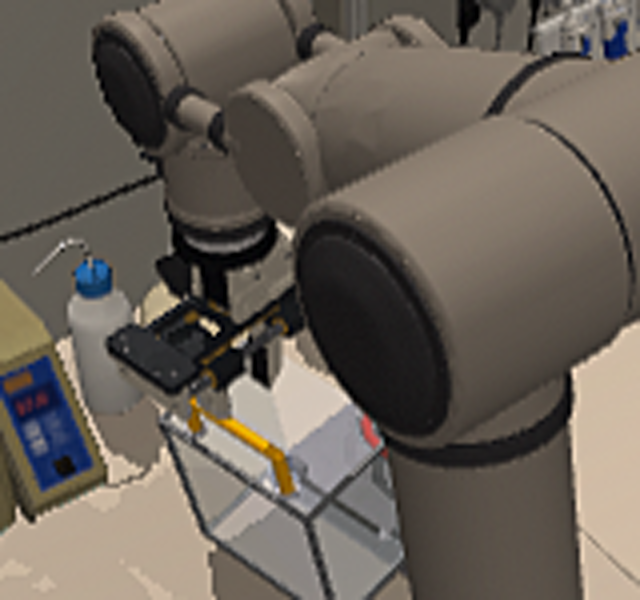

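View pics/top5.png

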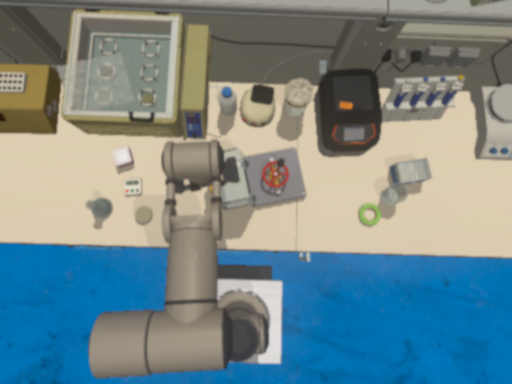

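The guard is back on its stop and free of the fingers. In the top picture the wheel is clear at about (275,176), with the knob at about (280,163). Next I'll refine the wheel axis and the knob.

```bash
python3 - <<'E'
from h import *
im=cv2.imread("pics/top5.png"); z=cv2.resize(im[140:215,235:315],None,fx=8,fy=8,interpolation=cv2.INTER_CUBIC)
cv2.imwrite("pics/z5t.png",z)
hsv=cv2.cvtColor(im,cv2.COLOR_BGR2HSV)
m=cv2.inRange(hsv,(0,120,80),(8,255,255))|cv2.inRange(hsv,(172,120,80),(180,255,255))
m[:140]=0;m[210:]=0;m[:,:240]=0;m[:,310:]=0
ys,xs=np.nonzero(m); P=np.array([ray("top",(x,y),.075)[:2] for x,y in zip(xs,ys)])
c,r=cv2.minEnclosingCircle((P*1000).astype(np.float32)); print("red circle",c,r,len(xs))
for l in ["crank_knob","valve_wheel","valve_unit"]:
    print(l,[(np.round(d["point"],1).tolist(),round(d["score"],2),np.round(ray("top",d["point"],{"crank_knob":.12,"valve_wheel":.075,"valve_unit":.03}[l]),4).tolist()) for d in robot.spot_in("top",l)][:3])
E
```

```text
red circle (549.4329833984375, -118.07317352294922) 49.29973602294922 213
crank_knob []
valve_wheel [([121.7, 154.1], 0.74, [0.6051, 0.4627, 0.075]), ([237.8, 190.3], 0.6, [0.4817, 0.0196, 0.075]), ([273.4, 170.0], 0.54, [0.564, -0.1122, 0.075])]
valve_unit [([265.8, 180.2], 0.87, [0.5321, -0.0867, 0.03]), ([374.7, 215.9], 0.36, [0.4066, -0.5108, 0.03])]
```

View pics/z5t.png

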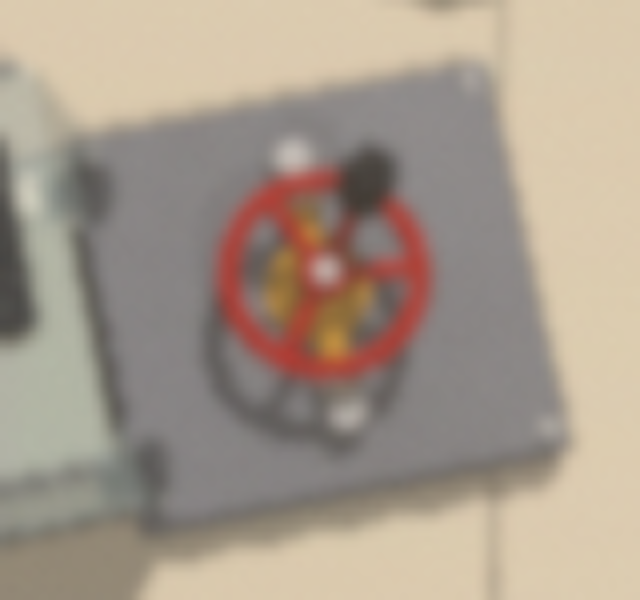

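```bash
python3 - <<'E'
from h import *
im=cv2.imread("pics/top5.png")
q=lambda x,y:((x+.5)/8-.5+235,(y+.5)/8-.5+140)
A,B,C=[ray("top",q(*p),.03)[:2] for p in [(487,65),(565,448),(150,528)]]
print(A,B,C,"yaw",np.degrees(np.arctan2(*(A-B)[::-1])),"yaw2",np.degrees(np.arctan2(*(C-B)[::-1]))-90,np.linalg.norm(A-B),np.linalg.norm(C-B),"centre",(A+C)/2)
for z,p in [(.133,(370,168)),(.116,(368,180))]: print("knob",z,ray("top",q(*p),z))
print("hub",ray("top",q(325,270),.085),"rimcentre",ray("top",q(324,272),.075))
K=[]
hsv=cv2.cvtColor(im,cv2.COLOR_BGR2HSV); m=(hsv[:,:,2]<75).astype(np.uint8); m[:155]=0;m[172:]=0;m[:,:274]=0;m[:,290:]=0
ys,xs=np.nonzero(m); print(len(xs),xs.mean(),ys.mean(),xs.min(),xs.max(),ys.min(),ys.max(),ray("top",(xs.mean(),ys.mean()),.115))
E
```

```text
[ 0.66678188 -0.20064335] [ 0.47689053 -0.24100576] [ 0.43127558 -0.04110675] yaw 11.999929835663714 yaw2 12.854229121679381 0.19413359126106886 0.2050374054284025 centre [ 0.54902873 -0.12087505]
knob 0.133 [ 0.58759152 -0.13419765  0.133     ]
knob 0.116 [ 0.58601058 -0.13495587  0.116     ]
hub [ 0.54941741 -0.118425    0.085     ] rimcentre [ 0.55049426 -0.11874936  0.075     ]
17 280.05882352941177 162.76470588235293 278 282 161 165 [ 0.58352961 -0.13323792  0.115     ]
```

play_rows([
  [[-0.01,0,0,8.5,0.2],[-0.01,0,0,8.5,0.2],[0,0,0,8.5,0.2],[0,0,0,8.5,0.2],[0,0,0,8.5,0.2],[0,0,0,8.5,0.2],[0,0,0,8.5,0.2],[0,0,0,8.5,0.2],[0,0,0,8.5,0.2],[0,0,0,8.5,0.2]],
])

```text
time: 13.0
tool_pos: [0.4722, 0.1059, 0.2995]
tool_rot: [0.39, 1.545, -0.891]
contact_force: [0.3, -0.1, 0.1]
opening: 0.0549
```

```bash
python3 - <<'E'
from h import *
go([.5863,-.1346,.2],12.7)
E
```

```text
yaw 16.56 pos [0.4722 0.1059 0.2995] F [ 0.3 -0.1  0.1] open 0.0549 t 13.0
tool delta mm [106.   39.8 260.6] turn 3.9 tilt [ 0.016  -0.0198 -0.9997]
```

play_rows([
  [[0,0,0,3.9,0.2],[0,0.006,0.03,0,0.2],[0,0.006,0.03,0,0.2],[0,0.006,0.03,0,0.2],[0,0.006,0.03,0,0.2],[0,0.006,0.03,0,0.2],[0,0.006,0.03,0,0.2],[0,0.006,0.03,0,0.2],[0,0.006,0.03,0,0.2],[0,0.004,0.01,0,0.2]],
])

```text
time: 14.0
tool_pos: [0.5753, -0.134, 0.2923]
tool_rot: [-0.545, 1.555, -1.899]
contact_force: [0.4, 0.4, 0.3]
opening: 0.0549
```

```bash
python3 - <<'E'
from h import *
go([.5863,-.1346,.2],12.7)
E
```

```text
yaw 12.44 pos [ 0.5753 -0.134   0.2923] F [0.4 0.4 0.3] open 0.0549 t 14.0
tool delta mm [92.2 11.4  1.6] turn -0.3 tilt [-0.0052 -0.0153 -0.9999]
```

play_rows([
  [[0.01,0.005,0.001,0,0.2],[0.015,0.004,0,0,0.2],[0.018,0.002,0,0,0.2],[0.018,0,0,0,0.2],[0.018,0,0,0,0.2],[0.018,0,0,0,0.2],[0.018,0,0,0,0.2],[0.016,0,0,0,0.2],[0,0,0,0,0.2],[0,0,0,0,0.2]],
])

```text
time: 15.0
tool_pos: [0.581, -0.1208, 0.1455]
tool_rot: [-1.511, 1.55, -2.858]
contact_force: [-0.1, -0.3, 0.2]
opening: 0.0551
```

```bash
python3 - <<'E'
from h import *
go([.5863,-.1346,.094],12.7)
for c in ["scene","top"]:
    im=robot.read_camera(c)[:,:,::-1].copy(); cv2.imwrite(f"pics/{c}6.png",im)
a=cv2.resize(cv2.imread("pics/scene6.png")[110:210,180:290],None,fx=4.5,fy=4.5,interpolation=cv2.INTER_CUBIC)
b=cv2.resize(cv2.imread("pics/top6.png")[135:225,235:315],None,fx=3.75,fy=5,interpolation=cv2.INTER_CUBIC)
cv2.imwrite("pics/z6.png",np.hstack([a,b]))
E
```

```text
yaw 12.84 pos [ 0.581  -0.1208  0.1455] F [-0.1 -0.3  0.2] open 0.0551 t 15.0
tool delta mm [51.5  3.2 14.5] turn 0.1 tilt [-0.0197 -0.0058 -0.9998]
```

View pics/z6.png

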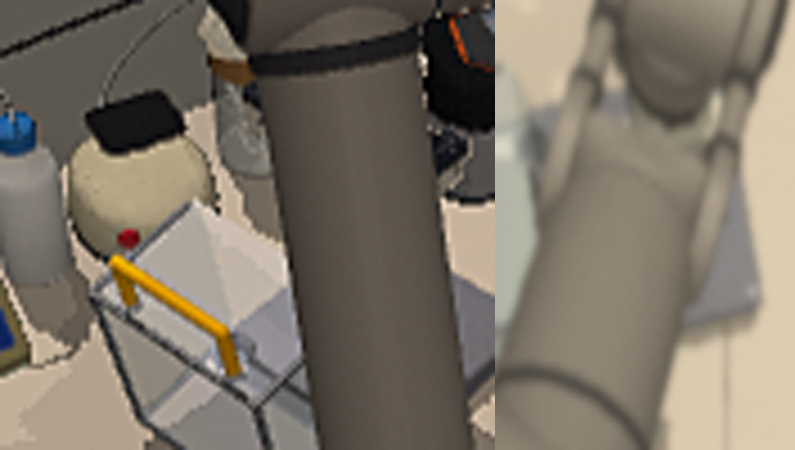

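Both views of the knob are blocked by the arm, so I'll rely on the measured position (±2–3 mm). I'll close the remaining 14 mm sideways before going down.

play_rows([
  [[0,0.002,0.006,0,0.2],[0,0.001,0.005,0,0.2],[0,0,0.004,0,0.2],[0,0,0,0,0.2],[0.01,0,0,0,0.2],[0.01,0,0,0,0.2],[0.01,0,0,0,0.2],[0.01,0,0,0,0.2],[0.008,0,0,0,0.2],[0,0,0,0,0.2]],
])

```text
time: 16.1
tool_pos: [0.5877, -0.1372, 0.0952]
tool_rot: [-1.392, 1.553, -2.74]
contact_force: [0.1, 0.3, 0.6]
opening: 0.0557
```

```bash
python3 - <<'E'
from h import *
go([.5863,-.1346,.094],12.7)
E
```

```text
yaw 12.78 pos [ 0.5877 -0.1372  0.0952] F [0.1 0.3 0.6] open 0.0557 t 16.1
tool delta mm [ 1.2 -0.8 -2.9] turn 0.1 tilt [-0.0164 -0.007  -0.9998]
```

play_rows([
  [[0.001,-0.001,-0.003,0,0.2],[0,0,0,0,-0.2],[0,0,0,0,-1],[0,0,0,0,-1],[0,0,0,0,-1],[0,0,0,0,-1],[0,0,0,0,-1],[0,0,0,0,-1],[0,0,0,0,-1],[0,0,0,0,-1]],
], grip_force=25)

```text
time: 17.1
tool_pos: [0.5861, -0.1341, 0.095]
tool_rot: [-1.371, 1.554, -2.718]
contact_force: [-0.7, 0.1, -0.8]
opening: 0.0264
```

```bash
cat >> h.py <<'E'
AX=np.array([.5495,-.119]); YAW=12.6
def crank(turns=0):
    g=grasp()[:2]-AX; a=np.degrees(np.arctan2(g[1],g[0]))-YAW-180
    print("grasp r",round(np.hypot(*g)*1000,1),"wheel deg",round(a%360,1))
    return a
def cplan(da,n,z=.094,r=.04):
    "n rows of da deg each from the present, aiming back to circle r; tool-frame y,z mm"
    s=robot.observe(); T=rot(s); g=grasp()-np.append(AX,0); a0=np.arctan2(g[1],g[0])
    P=[np.array([g[0],g[1],0])]+[np.array([r*np.cos(a0+np.radians(da*i)),r*np.sin(a0+np.radians(da*i)),0]) for i in range(1,n+1)]
    print(np.round([T.T@(P[i+1]-P[i])*1000 for i in range(n)],1).tolist(), "dz to go",round((s["tool_pos"][2]-z)*1000,1))
E
python3 - <<'E'
from h import *
go([.5863,-.1346,.094],12.7); crank(); cplan(-15,10)
E
```

```text
yaw 12.79 pos [ 0.5861 -0.1341  0.095 ] F [-0.7  0.1 -0.8] open 0.0264 t 17.1
tool delta mm [1.  0.1 0.6] turn 0.1 tilt [-0.0156 -0.0071 -0.9999]
grasp r 39.8 wheel deg 145.3
[[0.1, -6.9, 7.8], [0.2, -8.8, 5.6], [0.2, -10.0, 3.2], [0.2, -10.4, 0.5], [0.2, -10.2, -2.2], [0.1, -9.3, -4.8], [0.1, -7.7, -7.0], [0.1, -5.6, -8.8], [0.0, -3.2, -10.0], [-0.0, -0.5, -10.4]] dz to go 1.0
```

```bash
python3 - <<'E'
from h import *
cplan(-10,10)
E
```

```text
[[0.1, -4.3, 5.5], [0.1, -5.3, 4.5], [0.1, -6.0, 3.5], [0.1, -6.5, 2.4], [0.1, -6.9, 1.2], [0.1, -7.0, 0.0], [0.1, -6.9, -1.2], [0.1, -6.6, -2.4], [0.1, -6.0, -3.5], [0.1, -5.4, -4.5]] dz to go 1.0
```

play_rows([
  [[0,-0.004,0.006,0,-1],[0,-0.005,0.005,0,-1],[0,-0.006,0.0035,0,-1],[0,-0.0065,0.0025,0,-1],[0,-0.007,0.001,0,-1],[0,-0.007,0,0,-1],[0,-0.007,-0.001,0,-1],[0,-0.0065,-0.0025,0,-1],[0,-0.006,-0.0035,0,-1],[0,-0.0055,-0.0045,0,-1]],
])

```text
time: 18.1
tool_pos: [0.5266, -0.1518, 0.0951]
tool_rot: [-1.919, 1.562, 3.015]
contact_force: [6.5, 7.0, -5.6]
opening: 0.0264
```

```bash
python3 - <<'E'
from h import *
go([.5863,-.1346,.094],12.7); crank(); cplan(-10,10)
E
```

```text
yaw 12.68 pos [ 0.5266 -0.1518  0.0951] F [ 6.5  7.  -5.6] open 0.0264 t 18.1
tool delta mm [ 0.6 62.  -3.7] turn -0.0 tilt [-0.0091  0.0012 -1.    ]
grasp r 39.9 wheel deg 42.8
[[0.1, -4.3, -5.5], [0.0, -3.2, -6.2], [0.0, -2.1, -6.6], [0.0, -0.9, -6.9], [0.0, 0.3, -7.0], [0.0, 1.5, -6.8], [-0.0, 2.6, -6.5], [-0.0, 3.7, -5.9], [-0.0, 4.7, -5.2], [-0.0, 5.5, -4.3]] dz to go 1.1
```

play_rows([
  [[0,-0.0045,-0.0055,0,-1],[0,-0.003,-0.006,0,-1],[0,-0.002,-0.006,0,-1],[0,-0.001,-0.006,0,-1],[0,0,-0.005,0,-1],[0,0,-0.004,0,-1],[0,0.001,-0.004,0,-1],[0,0.001,-0.004,0,-1],[0,0.001,-0.004,0,-1],[0,0.001,-0.004,0,-1]],
])

```text
time: 19.1
tool_pos: [0.5103, -0.1273, 0.0953]
tool_rot: [-0.231, 1.532, -1.578]
contact_force: [-1.8, -18.4, -6.6]
opening: 0.0268
```

```bash
python3 - <<'E'
from h import *
go([.5863,-.1346,.094],12.7); crank(); cplan(-10,3)
E
```

```text
yaw 12.83 pos [ 0.5103 -0.1273  0.0953] F [ -1.8 -18.4  -6.6] open 0.0268 t 19.1
tool delta mm [ 1.6 72.5 23.9] turn 0.1 tilt [-3.000e-04 -3.840e-02 -9.993e-01]
grasp r 39.9 wheel deg 358.4
[[-0.3, 0.7, -6.9], [-0.3, 2.0, -6.7], [-0.3, 3.1, -6.2]] dz to go 1.3
```

The wheel is at its closed stop: force builds to 18 N, and the angle reads −1.6° against the expected 0. I'll check the guard in the scene picture, then start backing off.

```bash
python3 - <<'E'
from h import *
im=robot.read_camera("scene")[:,:,::-1].copy()
cv2.imwrite("pics/z7.png",cv2.resize(im[90:230,160:310],None,fx=4,fy=4,interpolation=cv2.INTER_CUBIC))
crank(); cplan(10,10)
E
```

```text
grasp r 39.9 wheel deg 358.2
[[0.3, 0.2, 7.0], [0.2, 1.6, 6.8], [0.2, 2.7, 6.4], [0.2, 3.8, 5.8], [0.1, 4.8, 5.1], [0.1, 5.6, 4.2], [0.1, 6.2, 3.2], [0.0, 6.7, 2.0], [-0.0, 6.9, 0.9], [-0.1, 7.0, -0.4]] dz to go 1.3
```

View pics/z7.png

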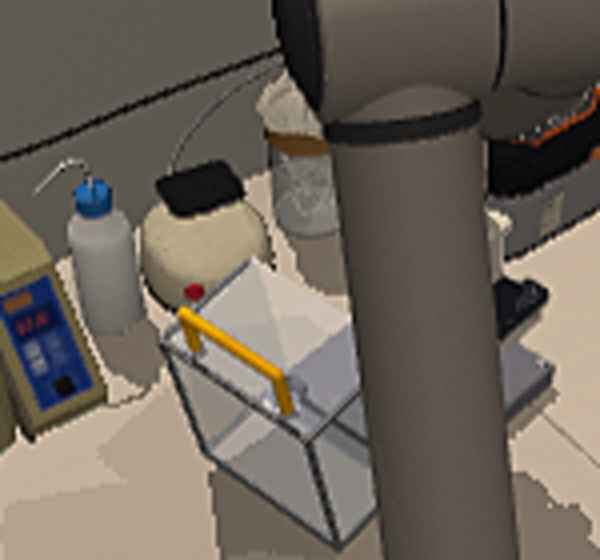

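The guard is still lying back, with the bar at about (235,360) in the zoomed picture. Now I'll turn anticlockwise.

play_rows([
  [[0,0,0.007,0,-1],[0,0.0015,0.007,0,-1],[0,0.0027,0.0064,0,-1],[0,0.0038,0.0058,0,-1],[0,0.0048,0.005,0,-1],[0,0.0056,0.0042,0,-1],[0,0.0062,0.0032,0,-1],[0,0.0067,0.002,0,-1],[0,0.007,0.001,0,-1],[0,0.007,-0.0004,0,-1]],
])

```text
time: 20.15
tool_pos: [0.5644, -0.1557, 0.0952]
tool_rot: [-0.452, 1.538, -1.8]
contact_force: [-3.6, 5.6, 1.6]
opening: 0.0262
```

```bash
python3 - <<'E'
from h import *
go([.5863,-.1346,.094],12.7); crank(); cplan(10,10)
E
```

```text
yaw 12.73 pos [ 0.5644 -0.1557  0.0952] F [-3.6  5.6  1.6] open 0.0262 t 20.15
tool delta mm [  0.4  26.  -15.7] turn 0.0 tilt [-0.0074 -0.0315 -0.9995]
grasp r 39.1 wheel deg 100.1
[[-0.1, 6.9, -0.9], [-0.2, 6.3, -2.9], [-0.2, 5.7, -4.0], [-0.2, 4.9, -4.9], [-0.2, 4.0, -5.7], [-0.2, 2.9, -6.3], [-0.2, 1.8, -6.7], [-0.2, 0.6, -6.9], [-0.2, -0.6, -6.9], [-0.2, -1.8, -6.7]] dz to go 1.2
```

play_rows([
  [[0,0.007,-0.001,0,-1],[0,0.0063,-0.003,0,-1],[0,0.0057,-0.004,0,-1],[0,0.005,-0.005,0,-1],[0,0.004,-0.0057,0,-1],[0,0.003,-0.0063,0,-1],[0,0.0018,-0.0067,0,-1],[0,0.0006,-0.007,0,-1],[0,-0.0006,-0.007,0,-1],[0,-0.0018,-0.0067,0,-1]],
])

```text
time: 21.15
tool_pos: [0.5836, -0.0984, 0.0952]
tool_rot: [-0.58, 1.527, -1.926]
contact_force: [-3.3, -3.3, -1.0]
opening: 0.0266
```

```bash
python3 - <<'E'
from h import *
go([.5863,-.1346,.094],12.7); crank(); cplan(10,10)
E
```

```text
yaw 12.87 pos [ 0.5836 -0.0984  0.0952] F [-3.3 -3.3 -1. ] open 0.0266 t 21.15
tool delta mm [ 2.6 -5.4 35.8] turn 0.2 tilt [-0.0152 -0.041  -0.999 ]
grasp r 40.5 wheel deg 199.2
[[-0.1, -3.3, -6.2], [-0.1, -3.9, -5.8], [-0.1, -4.8, -5.0], [-0.0, -5.6, -4.1], [0.0, -6.3, -3.1], [0.1, -6.7, -1.9], [0.1, -6.9, -0.7], [0.2, -7.0, 0.5], [0.2, -6.8, 1.7], [0.3, -6.4, 2.8]] dz to go 1.2
```

play_rows([
  [[0,-0.003,-0.0063,0,-1],[0,-0.004,-0.0058,0,-1],[0,-0.0048,-0.005,0,-1],[0,-0.0056,-0.004,0,-1],[0,-0.0063,-0.003,0,-1],[0,-0.0067,-0.002,0,-1],[0,-0.007,-0.0007,0,-1],[0,-0.007,0.0005,0,-1],[0,-0.0068,0.0017,0,-1],[0,-0.0064,0.0028,0,-1]],
])

```text
time: 22.15
tool_pos: [0.5217, -0.0895, 0.0954]
tool_rot: [-0.361, 1.527, -1.706]
contact_force: [5.7, -4.5, -10.4]
opening: 0.0263
```

```bash
python3 - <<'E'
from h import *
go([.5863,-.1346,.094],12.7); crank(); cplan(10,10)
E
```

```text
yaw 12.93 pos [ 0.5217 -0.0895  0.0954] F [  5.7  -4.5 -10.4] open 0.0263 t 22.15
tool delta mm [ 2.9 52.8 58.3] turn 0.2 tilt [-0.0059 -0.0432 -0.999 ]
grasp r 41.0 wheel deg 299.7
[[0.3, -5.2, 4.8], [0.3, -5.0, 4.9], [0.3, -4.1, 5.7], [0.3, -3.0, 6.3], [0.3, -1.9, 6.7], [0.3, -0.7, 6.9], [0.3, 0.5, 6.9], [0.2, 1.7, 6.7], [0.2, 2.9, 6.3], [0.2, 3.9, 5.7]] dz to go 1.4
```

play_rows([
  [[0.0005,-0.005,0.0048,0,-1],[0.0005,-0.005,0.005,0,-1],[0.0003,-0.004,0.0057,0,-1],[0.0003,-0.003,0.0063,0,-1],[0.0003,-0.0019,0.0067,0,-1],[0.0003,-0.0007,0.007,0,-1],[0.0003,0.0005,0.007,0,-1],[0.0003,0.0017,0.0067,0,-1],[0.0003,0.003,0.0063,0,-1],[0.0003,0.004,0.0057,0,-1]],
])

```text
time: 23.15
tool_pos: [0.5269, -0.1519, 0.0952]
tool_rot: [-0.194, 1.538, -1.543]
contact_force: [2.6, 7.2, -1.0]
opening: 0.0263
```

```bash
python3 - <<'E'
from h import *
go([.5863,-.1346,.094],12.7); crank(); cplan(10,10)
E
```

```text
yaw 12.73 pos [ 0.5269 -0.1519  0.0952] F [ 2.6  7.2 -1. ] open 0.0263 t 23.15
tool delta mm [ 0.7 61.8 -3.8] turn 0.0 tilt [ 9.000e-04 -3.280e-02 -9.995e-01]
grasp r 39.5 wheel deg 42.4
[[0.1, 4.7, 5.1], [0.1, 5.9, 3.8], [0.0, 6.4, 2.7], [0.0, 6.8, 1.5], [-0.0, 7.0, 0.3], [-0.1, 6.9, -0.9], [-0.1, 6.7, -2.1], [-0.1, 6.2, -3.2], [-0.2, 5.6, -4.2], [-0.2, 4.7, -5.1]] dz to go 1.2
```

play_rows([
  [[0,0.0047,0.005,0,-1],[0,0.0059,0.0038,0,-1],[0,0.0064,0.0027,0,-1],[0,0.0068,0.0015,0,-1],[0,0.007,0.0003,0,-1],[0,0.007,-0.0009,0,-1],[0,0.0067,-0.002,0,-1],[0,0.0062,-0.0032,0,-1],[0,0.0056,-0.0042,0,-1],[0,0.0047,-0.005,0,-1]],
])

```text
time: 24.15
tool_pos: [0.5856, -0.1352, 0.0951]
tool_rot: [-0.525, 1.54, -1.874]
contact_force: [-7.0, 0.5, 5.0]
opening: 0.0264
```

```bash
python3 - <<'E'
from h import *
go([.5863,-.1346,.094],12.7); crank(); cplan(10,10)
E
```

```text
yaw 12.67 pos [ 0.5856 -0.1352  0.0951] F [-7.   0.5  5. ] open 0.0264 t 24.15
tool delta mm [ 1.1  0.8 -0.5] turn -0.0 tilt [-0.0092 -0.0293 -0.9995]
grasp r 39.5 wheel deg 144.0
[[-0.2, 4.0, -5.7], [-0.2, 2.5, -6.5], [-0.2, 1.3, -6.8], [-0.2, 0.1, -7.0], [-0.2, -1.1, -6.9], [-0.1, -2.3, -6.6], [-0.1, -3.4, -6.1], [-0.1, -4.4, -5.4], [-0.0, -5.3, -4.6], [-0.0, -6.0, -3.6]] dz to go 1.1
```

play_rows([
  [[0,0.004,-0.0057,0,-1],[0,0.0025,-0.0065,0,-1],[0,0.0013,-0.0068,0,-1],[0,0,-0.007,0,-1],[0,-0.001,-0.007,0,-1],[0,-0.0023,-0.0066,0,-1],[0,-0.0034,-0.006,0,-1],[0,-0.0044,-0.0054,0,-1],[0,-0.0053,-0.0046,0,-1],[0,-0.006,-0.0036,0,-1]],
])

```text
time: 25.15
tool_pos: [0.5603, -0.0801, 0.0952]
tool_rot: [-0.278, 1.532, -1.625]
contact_force: [1.1, -3.7, -0.2]
opening: 0.0262
```

```bash
python3 - <<'E'
from h import *
go([.5863,-.1346,.094],12.7); crank(); cplan(10,10)
E
```

```text
yaw 12.79 pos [ 0.5603 -0.0801  0.0952] F [ 1.1 -3.7 -0.2] open 0.0262 t 25.15
tool delta mm [ 3.2 13.4 58.8] turn 0.1 tilt [-0.0021 -0.0388 -0.9992]
grasp r 41.0 wheel deg 242.2
[[0.0, -6.9, -1.8], [0.0, -6.8, -1.6], [0.1, -7.0, -0.4], [0.1, -6.9, 0.8], [0.1, -6.7, 2.0], [0.2, -6.2, 3.2], [0.2, -5.6, 4.2], [0.2, -4.8, 5.1], [0.3, -3.8, 5.8], [0.3, -2.7, 6.4]] dz to go 1.2
```

play_rows([
  [[0,-0.007,-0.0018,0,-1],[0,-0.0068,-0.0016,0,-1],[0,-0.007,-0.0004,0,-1],[0,-0.007,0.0008,0,-1],[0.0003,-0.0067,0.002,0,-1],[0.0003,-0.0062,0.0032,0,-1],[0.0003,-0.0056,0.0042,0,-1],[0.0003,-0.0048,0.005,0,-1],[0.0003,-0.0038,0.0058,0,-1],[0.0003,-0.002,0.004,0,-1]],
])

```text
time: 26.15
tool_pos: [0.5094, -0.115, 0.0952]
tool_rot: [0.056, 1.532, -1.293]
contact_force: [7.2, 1.7, -2.5]
opening: 0.0262
```

```bash
python3 - <<'E'
from h import *
go([.5863,-.1346,.094],12.7); crank(); cplan(4,8)
E
```

```text
yaw 12.71 pos [ 0.5094 -0.115   0.0952] F [ 7.2  1.7 -2.5] open 0.0262 t 26.15
tool delta mm [ 2.8 70.7 35.9] turn 0.0 tilt [ 0.0107 -0.0376 -0.9992]
grasp r 40.5 wheel deg 340.8
[[0.1, -0.3, 2.8], [0.1, -0.6, 2.7], [0.1, -0.5, 2.8], [0.1, -0.3, 2.8], [0.1, -0.1, 2.8], [0.1, 0.1, 2.8], [0.1, 0.3, 2.8], [0.1, 0.5, 2.7]] dz to go 1.2
```

play_rows([
  [[0,-0.0004,0.0028,0,-1],[0,-0.0005,0.0028,0,-1],[0,-0.0004,0.0028,0,-1],[0,-0.0002,0.0025,0,-1],[0,0,0.001,0,-1],[0,0,0,0,-1],[0,0,0,0,-1],[0,0,0,0,-1],[0,0,0,0,-1],[0,0,0,0,-1]],
])

```text
time: 27.15
tool_pos: [0.51, -0.1259, 0.0952]
tool_rot: [0.104, 1.537, -1.247]
contact_force: [4.1, -0.1, -2.2]
opening: 0.0268
```

```bash
python3 - <<'E'
from h import *
go([.5863,-.1346,.094],12.7); crank()
for c in ["scene","top"]:
    im=robot.read_camera(c)[:,:,::-1].copy(); cv2.imwrite(f"pics/{c}8.png",im)
a=cv2.resize(cv2.imread("pics/scene8.png")[90:230,150:310],None,fx=2.5,fy=3.2,interpolation=cv2.INTER_CUBIC)
b=cv2.resize(cv2.imread("pics/top8.png")[135:225,235:315],None,fx=5,fy=4.978,interpolation=cv2.INTER_CUBIC)
print(a.shape,b.shape)
cv2.imwrite("pics/z8.png",np.hstack([a,b]))
crank(); print(robot.observe()["qvel"])
E
```

```text
yaw 12.62 pos [ 0.51   -0.1259  0.0952] F [ 4.1 -0.1 -2.2] open 0.0268 t 27.15
tool delta mm [ 2.3 72.5 25.1] turn -0.1 tilt [ 0.0109 -0.0325 -0.9994]
grasp r 40.2 wheel deg 356.4
(448, 400, 3) (448, 400, 3)
grasp r 40.2 wheel deg 356.4
[ 5.12592584e-04 -5.54892142e-04 -5.25788914e-05  1.78356558e-03
  6.34050617e-04  9.36899360e-04]
```

View pics/z8.png

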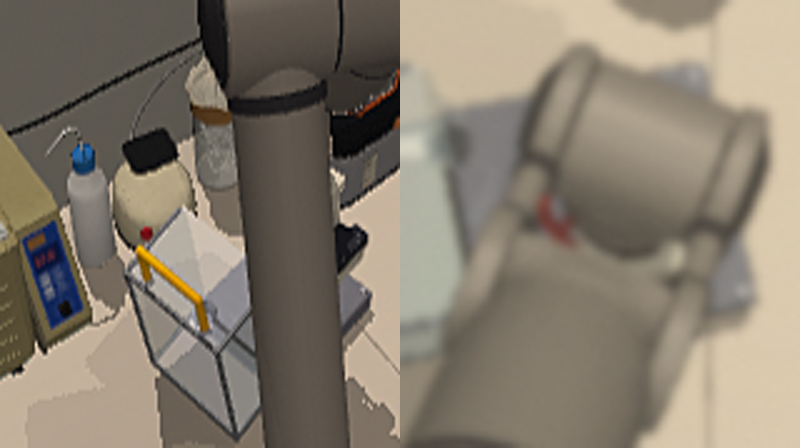

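View pics/top8.png

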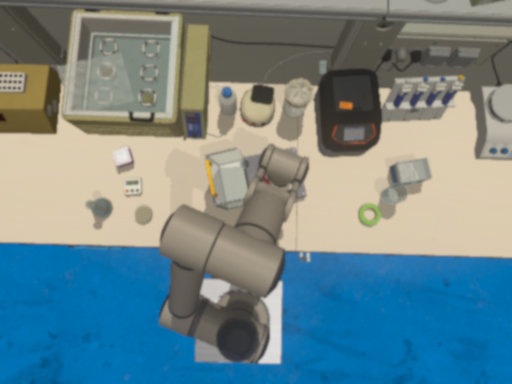

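play_rows([
  [[0,0,0.001,0,-1],[0,0,0.001,0,-1],[0,0,0,0,-1],[0,0,0,0,-1],[0,0,0,0,-1],[0,0,0,0,-1],[0,0,0,0,-1],[0,0,0,0,-1],[0,0,0,0,-1],[0,0,0,0,-1]],
])

```text
time: 28.25
tool_pos: [0.5103, -0.1273, 0.0952]
tool_rot: [0.099, 1.538, -1.252]
contact_force: [4.7, 1.7, -1.4]
opening: 0.0262
```

```bash
python3 - <<'E'
from h import *
go([.5863,-.1346,.094],12.7); crank()
robot.read_camera("scene"); crank(); go([.5863,-.1346,.094])
E
```

```text
yaw 12.62 pos [ 0.5103 -0.1273  0.0952] F [ 4.7  1.7 -1.4] open 0.0262 t 28.25
tool delta mm [ 2.2 72.6 23.6] turn -0.1 tilt [ 0.0104 -0.0314 -0.9995]
grasp r 40.2 wheel deg 358.5
grasp r 40.2 wheel deg 358.5
yaw 12.62 pos [ 0.5103 -0.1273  0.0952] F [ 4.5  1.8 -2.2] open 0.0266 t 28.3
tool delta mm [ 2.2 72.6 23.6] turn None tilt [ 0.0104 -0.0314 -0.9995]
```

```bash
python3 -c "
from h import *
print(robot.hand_in()); go([.51,-.127,.095]); crank()"
```

```text
the job is handed in; nothing more can be done
None
the job is handed in; nothing more can be done
```

I finished the sequence and handed the job in at about 28 s of the 72 s allowed, with the knob still gripped; no verdict was reported.

- **Guard:** I gripped the yellow bar, swung the guard over and laid it on its stop before letting go. The bar's position then gave about 1.74 rad. The last pictures still show the guard lying back.
- **Closing the wheel:** I turned it clockwise about 145° until it hit the closed stop, where the push built up to 18 N.
- **Backing off:** I turned it two full turns anticlockwise. The tool came back to the same measured position it had at the closed stop, (0.5103, −0.1273). The wheel angle read 358.5° there, against 358.4° at the stop.
- **Final grip:** I set the grip to 25 N, with the arm at rest. The fingers read about 26 mm open, 2 mm more than the knob's flats, so they may not sit quite flat on it. The grasp point was 40.2 mm from the wheel axis, where the knob should be 40 mm.

**Not checked:**
- In the later pictures the arm hid the knob, so the wheel angle comes from the arm's position rather than from a camera.
- The tool ended tilted by about 2°.
- I compared the bystanders with the start picture only by eye; none looked moved.

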